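# Log an empty finish tin and hold the waste chest's hatch ready

## Task

An empty finish tin is going into the fire-safe waste chest, and a colleague will drop it in: first log it by turning the tin where it stands until its labelled side squarely faces the scanner's window, and let go of it. Then lift the chest's sprung hatch by its handle until it is just past its balance point, without letting it swing on open to its stop, bring it back and finish while holding it still about 5 to 15 degrees below the balance point, so that it would fall shut by itself if released. Leave the sanding block, the glue jar and the shaped wooden rail alone.

Things in the scene. Friction and masses are not known exactly. Their poses are not given: they have to be found in the camera images.
- tin: Loose plain metal tin standing on the bench: 62 mm diameter, 100 mm high, 130 to 330 g. Origin at the centre of its underside, z up. Its own +x is the marked side: a barred paper label (30 mm wide, 20 to 72 mm up) and a 12 mm paper strip over the rim from the lid's centre to the label, so it shows from above. Starts turned 63 to 180 degrees from the scanner, either way.
- scanner_window (a point): Middle of the dark glass window (55 mm wide) on the scanner's face, 55 mm above the bench. The scanner is a grey block 60 mm deep, 75 wide, 95 high, fixed on the left or right. The point's x axis points level into the block, away from the tin; z up. The tin stands before the window, its axis 75 to 105 mm away.
- chest: Waste chest: grey sheet-steel box fixed on the bench, on the other side from the scanner, 170 mm deep (x), 200 wide (y), 90 high, with an 80 mm high steel hood on top as its hatch (170 mm high in all when shut). Origin at the centre of its underside; x points from its front (handle side) to its back (hinge).
- hatch (a joint): Hatch angle in rad: 0 shut (its start), growing as the handle goes up and back, stop at 1.5. Weight (1 kg) and spring balance at 0.95 (54 degrees): below that it falls shut, above it swings open to the stop by itself. Light: about 2.6 N at the handle when shut, under 1 N near the balance point; little hinge friction.
- hatch_hinge (a point): Middle of the hatch's hinge line, at the chest's back upper edge, 90 mm above the bench. It is fixed to the chest: its y axis is the hinge line (level), x points away from the handle.
- hatch_handle (a point): Centre of the handle: black round bar, 16 mm diameter, 40 long, level, parallel to the hinge line, on a 12 mm wide stem, 45 mm before the hood. Shut, it is 215 mm before the hinge line and 30 mm above it. Pinch it from above by its two flat ends (40 mm apart); it pivots between the fingers as the hatch turns, the tool staying upright. The point's axes turn with the hatch, 217 mm from the hinge.
- sanding_block: Bystander: loose wooden sanding block with cork sole, 70 x 45 x 34 mm, between the two stations and nearer the robot. Origin under its centre.
- glue: Bystander: loose white glue jar, 56 mm in diameter, 90 mm high, between the two stations. Origin under its centre.
- rail_blank: Bystander: loose flat rail blank of pale wood with one curved edge, about 290 x 70 x 20 mm, lying beyond the stations. Origin under its middle.

How it is judged (in metres and radians):
On the way, in this order (a step that is already met when the one before it is completed fails the run):
1. the tin's labelled side faces the scanner window, standing free (x of scanner_window in the frame of tin between 0.05 and 0.14 m and y of scanner_window in the frame of tin between -0.025 and 0.025 m and angle between tin's own z axis and vertical below 0.1 rad and height (world z) of tin below 0.006 m and distance of tin from where it was at the start of the episode below 0.035 m and contact force between the fingers and tin below 0.2 N and linear speed of tin below 0.03 m/s), for 0.3 s.
2. the hatch is raised past its balance point by the fingers (value of joint hatch above 0.98 rad and contact force between the fingers and chest above 0.2 N), for 0.1 s.
At the end, for the whole second after the job is handed in: Fingers hold the hatch still (touch over 0.2 N, under 0.1 rad/s) at 0.65 to 0.89 rad, balance being 0.95; the tin stands free and upright within 35 mm of its start, the window within 25 mm sideways of the line its marked side faces along; bystanders moved under 30 mm (all of step 1 and value of joint hatch between 0.65 and 0.89 rad and velocity of joint hatch between -0.1 and 0.1 rad/s and contact force between the fingers and chest above 0.2 N and distance of each of sanding_block, glue, rail_blank from where it was at the start of the episode below 0.03 m); the arm keeps its last pose, push and grip.
It fails at once if the hatch swings open to its stop (value of joint hatch above 1.45 rad).
It fails at once if the tin is tipped over (angle between tin's own z axis and vertical above 0.6 rad).
It fails at once if the sanding block is disturbed (distance of sanding_block from where it was at the start of the episode above 0.03 m).
It fails at once if the glue jar is disturbed (distance of glue from where it was at the start of the episode above 0.03 m).
It fails at once if the shaped rail blank is disturbed (distance of rail_blank from where it was at the start of the episode above 0.03 m).
It also fails if it takes over 72 s, if anything falls off the work surface, if the arm or the gripper's body presses on something with over 40 N, if the wrist force passes 120 N, or if a joint passes its speed limit or range.

## Robot

A 6-joint arm with a two-finger parallel gripper is mounted at the origin on the work surface. World frame = base frame: x ahead of the robot, y to its left, z up, the work surface at z = 0. Lengths are in mm, angles in rad, forces in N, time in s.
With the tool pointing down it reaches from about 350 to 775 mm from the base axis. Payload 7.3 kg.
Tool frame: the origin (TCP) lies midway between the tips of the shut fingers; the grasp point (between the pads) lies bot.tcp_to_grasp behind it (bot.tcp_to_grasp is the distance from the TCP to the grasp point, in mm); z points along the fingers, y is the direction in which the jaws open and shut (so a half turn about z gives the same grasp; the last joint's range is limited). The gripper opens to 92 mm and grips with 3 to 60 N. Pads are 19 mm wide; open, the fingers measure 130 mm over their backs; the gripper's body (75 mm by 190 mm) begins 47 mm behind the grasp point.
Start: joints at [1.114, 0.342, 1.524, -0, 1.275, -0.146], TCP at [160.541, 499.871, 226.741] pointing down, gripper open.
Joint ranges: [-2.53, 2.53], [-0.77, 2.02], [0.04, 2.7], [-1, 4.14], [0.28, 2.66], [-3.11, 3.11]. Speed limits (rad/s): [2.57, 2.57, 3.14, 3.14, 3.14, 3.14].

## Interface

Orientations are given as [roll, pitch, yaw] about the fixed x, y, z axes, in that order (R = Rz(yaw) Ry(pitch) Rx(roll)).
In Python, from plant import bot gives the robot as it stands.
- The arm moves only by the shell command python3 -m inch 'ROWS'. ROWS is JSON, one flat list of numbers, 7 for each row, row after row: the shift along the world's x, y, z in cm, then the turn, a rotation vector about the world's x, y, z in degrees, then the gripper command: -1 is shut, 1 is fully open, values between are in proportion. In form: [tx, ty, tz, ax, ay, az, fingers, tx, ty, tz, ax, ay, az, fingers, ...]. A call has exactly 5 rows; each row is the pose to reach, as a shift and turn from the pose measured when the call began; what a row does not reach only later rows make up. A row lasts 1/10 s, in which the tool goes at most 50 mm and 8.59 degrees, less where a joint would pass 70% of its speed; a pose out of reach is approached as far as the arm can. A call with a gripper value outside its range is refused whole. The fingers move at their own pace and stop on an object; the grip force is fixed at half the most. Time passes only in rows, so rows that repeat a pose let the fingers close, or fill a call up. It gives the time, the measured TCP pose, the force and the opening at its end, in the units of the state.
- bot.get_obs(): the state, without advancing time (a new reading comes with each control period).
- bot.capture(name): name is "side" or "top" or "wrist"; returns the picture (384x512x3 uint8, red, green, blue); there is no depth.
- bot.calibration(name): a dict with "fx", "fy", "cx", "cy" (pixels), "cam_to_world" (4x4, takes a point from camera to world coordinates). Camera axes: x right, y down, z forward; pixel columns grow to the right and rows downward; lengths in mm; the calibration is good to about 2 mm. The wrist camera is an equidistant fisheye: a pixel r from the principal point sees the ray r / f radians off the axis. A picture is of the moment at which its call begins: read the wrist's pose just before it. calibration takes no time and is no camera call; for the wrist camera it gives the pose at the moment of the call.
- bot.close_job(): hands the job in, once; it reports no verdict.
The state is a dict: "time": time; "joint_positions": joint angles; "dq": joint speeds; "tau": joint torques, N m; "tool_pos": TCP position; "tcp_rot": TCP orientation; "contact_force": force on the tool from outside, world axes, zero at the start; "moment": the same for the moment, N m; "grip_width": finger opening in mm.
Only numpy, scipy, OpenCV 4.12 (cv2) and the standard library are available. Lean on these libraries where they do the work, as an engineer would, in place of code of your own. Each camera call takes 0.05 s, during which the arm holds its last target.

## Working session

There is one attempt and no reset: what is moved stays moved. The work goes in short steps, Python scripts to look and compute and a shell command to move; the robot and the scene stay as the last step left them, time stands still between calls to the robot, and variables do not carry over. Pictures are saved under pics/ and viewed, and the job is handed in when it is done.

```bash
ls; mkdir -p pics
python3 - <<'E'
from plant import bot
import cv2
o=bot.get_obs();print(o, bot.tcp_to_grasp)
for n in("top","side"):
    im=bot.capture(n);cv2.imwrite(f"pics/{n}0.png",cv2.cvtColor(im,cv2.COLOR_RGB2BGR))
    c=bot.calibration(n);print(n,c)
E
```

```text
pics
{'time': 0.0, 'joint_positions': array([ 1.11400088e+00,  3.42741597e-01,  1.52502602e+00, -1.21593874e-05,
        1.27543064e+00, -1.45973196e-01]), 'dq': array([-0.00104351,  0.00061291, -0.00050516,  0.00012037,  0.00126156,
       -0.00144713]), 'tau': array([-1.80172092e-04, -4.31245673e+01, -2.44222605e+01,  7.17851752e-02,
        5.59513690e-02, -1.25742054e-04]), 'tool_pos': array([160.34752578, 499.47012831, 226.03204582]), 'tcp_rot': array([-3.14000244e+00, -2.22039252e-04,  2.83077377e+00]), 'contact_force': array([-0.0726125 ,  0.1506295 ,  0.78051615]), 'moment': array([0.00492627, 0.05052465, 0.01808443]), 'grip_width': 91.18196753642152} 18.8
top {'fx': 445.2933877181655, 'fy': 445.2933877181655, 'cx': 259.5495348220266, 'cy': 184.62794920701867, 'cam_to_world': array([[ 1.91940964e-02, -9.98519644e-01,  5.08930910e-02,
         5.76458738e+02],
       [-9.99768353e-01, -1.86725274e-02,  1.07041001e-02,
        -1.17292074e+01],
       [-9.73795155e-03, -5.10867572e-02, -9.98646742e-01,
         8.94050118e+02],
       [ 0.00000000e+00,  0.00000000e+00,  0.00000000e+00,
         1.00000000e+00]])}
side {'fx': 492.2837154190239, 'fy': 492.2837154190239, 'cx': 248.11226675472125, 'cy': 187.37490726860105, 'cam_to_world': array([[-9.91752995e-01, -5.76439083e-02,  1.14469112e-01,
         4.93113691e+02],
       [-1.26827107e-01,  5.70069610e-01, -8.11748437e-01,
         8.45642703e+02],
       [-1.84630097e-02, -8.19571729e-01, -5.72679053e-01,
         7.08799708e+02],
       [ 0.00000000e+00,  0.00000000e+00,  0.00000000e+00,
         1.00000000e+00]])}
```

View pics/top0.png

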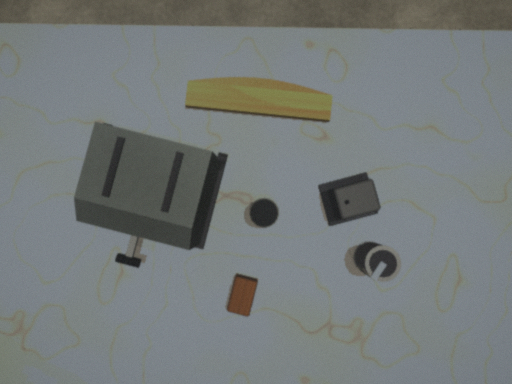

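View pics/side0.png

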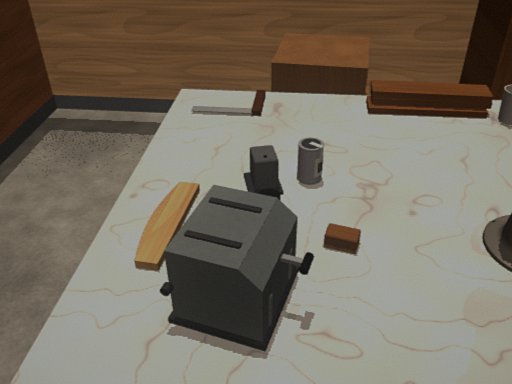

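Run:
```python
import cv2
a=cv2.imread("pics/top0.png")
cv2.imwrite("pics/t_tin.png",cv2.resize(a[165:285,310:410],None,fx=5,fy=5,interpolation=cv2.INTER_CUBIC))
cv2.imwrite("pics/t_chest.png",cv2.resize(a[115:275,70:230],None,fx=3.7,fy=3.7,interpolation=cv2.INTER_CUBIC))
b=cv2.imread("pics/side0.png")
cv2.imwrite("pics/s_tin.png",cv2.resize(b[130:200,240:340],None,fx=8,fy=8,interpolation=cv2.INTER_CUBIC))
```

```text
(no output)
```

View pics/t_tin.png

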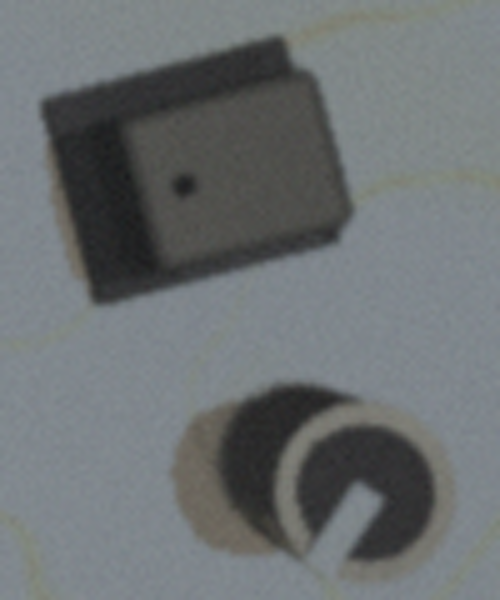

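View pics/t_chest.png

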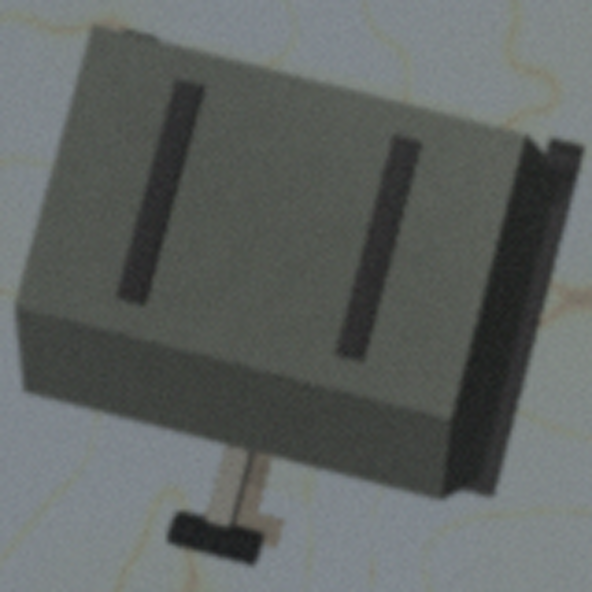

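View pics/s_tin.png

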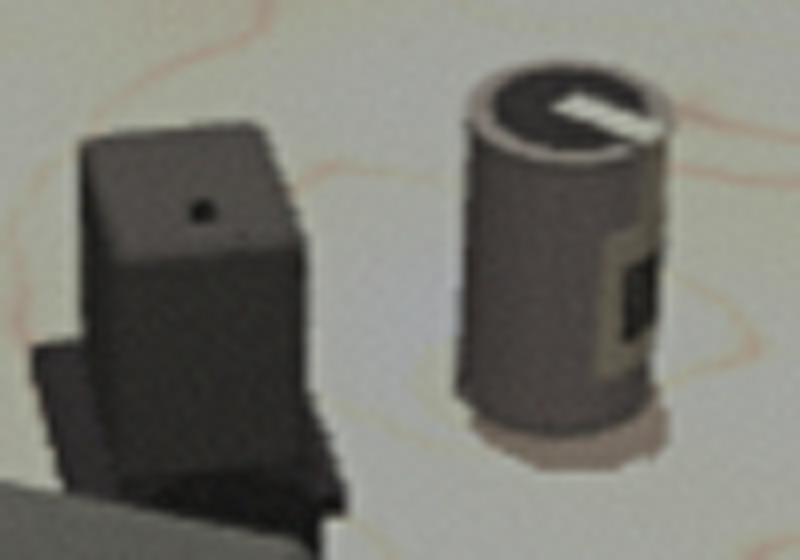

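```bash
cat > h.py <<'E'
from plant import bot
import numpy as np
def ray(n,px,z,c=None):
    c=c or bot.calibration(n);M=c["cam_to_world"]
    d=M[:3,:3]@np.array([(px[0]-c["cx"])/c["fx"],(px[1]-c["cy"])/c["fy"],1]);o=M[:3,3]
    return (o+d*(z-o[2])/d[2])
def proj(n,p):
    c=bot.calibration(n);M=c["cam_to_world"];q=M[:3,:3].T@(np.array(p)-M[:3,3])
    return np.array([c["cx"]+c["fx"]*q[0]/q[2],c["cy"]+c["fy"]*q[1]/q[2]])
E
python3 - <<'E'
from h import *
np.set_printoptions(precision=1,suppress=True)
T=lambda x,y:(310+x/5,165+y/5)
C=lambda x,y:(70+x/3.7,115+y/3.7)
S=lambda x,y:(240+x/8,130+y/8)
print("tin",ray("top",T(365,490),100),ray("side",S(570,113),100))
a,b=ray("top",T(365,485),100),ray("top",T(320,560),100);print("strip deg",np.degrees(np.arctan2(*(b-a)[1::-1])))
a,b=ray("side",S(565,103),100),ray("side",S(660,132),100);print("strip deg side",np.degrees(np.arctan2(*(b-a)[1::-1])))
P=[ray("top",T(*p),95) for p in((125,125),(310,70),(350,210),(155,265))];
for i in range(4):
    d=P[(i+1)%4]-P[i];print(P[i],np.hypot(*d[:2]),np.degrees(np.arctan2(d[1],d[0])))
print("scanner side",[ray("side",S(*p),95) for p in((85,140),(260,125),(302,240),(120,262))])
h=[ray("top",C(*p),120) for p in((170,535),(262,552))];print("handle",h)
P=[ray("top",C(*p),170) for p in((95,28),(530,137),(450,418),(15,308))]
for i in range(4):
    d=P[(i+1)%4]-P[i];print(P[i],np.hypot(*d[:2]),np.degrees(np.arctan2(d[1],d[0])))
print("glue",ray("top",(264,212),90),"sand",ray("top",(243,295),34),"handle side",ray("side",(307,263),120))
E
```

```text
tin [ 482.5 -223.7  100. ] [ 483.8 -217.1  100. ]
strip deg 149.44055297111927
strip deg side 152.71947108797752
[ 610.1 -138.6   95. ] 69.2926574470542 -72.36747716847552
[ 631.1 -204.6   95. ] 51.97440807365085 -163.7076679137517
[ 581.2 -219.2   95. ] 72.48591636243378 106.81220172929217
[ 560.2 -149.8   95. ] 51.11228643932041 12.692485736750358
scanner side [array([ 631.4, -195. ,   95. ]), array([ 578.6, -209.3,   95. ]), array([ 560.5, -143.3,   95. ]), array([ 612.5, -126. ,   95. ])]
handle [array([481.3, 242.6, 120. ]), array([474.3, 199.2, 120. ])]
[710.6 267.7 170. ] 200.04981295748726 -103.06879063507051
[665.3  72.8 170. ] 128.51517608099564 165.54592296375898
[540.9 104.9 170. ] 198.53100518307258 77.02995760369168
[585.4 298.3 170. ] 128.82956466759532 -13.774972600068969
glue [568.2 -12.1  90. ] sand [408.6  25.1  34. ] handle side [482.2 224.5 120. ]
```

```bash
python3 -m inch '[2,-4.5,0,0,0,0,1, 4,-9,0,0,0,0,1, 6,-13.5,0,0,0,0,1, 8,-18,0,0,0,-5,1, 10,-22.5,0,0,0,-10,1]'
python3 -m inch '[2,-4.5,0,0,0,0,1, 4,-9,0,0,0,-3,1, 6,-13.5,0,0,0,-6,1, 8,-18,0,0,0,-8,1, 10,-22.5,0,0,0,-10,1]'
python3 -m inch '[2,-4.5,0,0,0,0,1, 4,-9,0,0,0,0,1, 6,-13.5,0,0,0,0,1, 8,-18,0,0,0,0,1, 10,-22.5,0,0,0,0,1]'
```

```text
time: 0.6
tool_pos: [260.5, 272.7, 225.9]
tcp_rot: [-3.14, -0.0, 2.654]
contact_force: [1.7, 0.5, -0.4]
grip_width: 92.2
time: 1.1
tool_pos: [360.7, 45.7, 226.0]
tcp_rot: [-3.14, 0.0, 2.477]
contact_force: [1.8, 1.0, 0.4]
grip_width: 91.7
time: 1.6
tool_pos: [460.9, -181.3, 225.7]
tcp_rot: [-3.14, -0.001, 2.477]
contact_force: [0.3, 0.3, -0.3]
grip_width: 92.0
```

Take a wrist picture here to refine the tin and see the window.

Run:
```python
from h import *
import cv2,pickle
c=bot.calibration("wrist");im=bot.capture("wrist");pickle.dump(c,open("w1.pkl","wb"));print(c)
cv2.imwrite("pics/w1.png",cv2.resize(cv2.cvtColor(im,cv2.COLOR_RGB2BGR),None,fx=1.5,fy=1.5))
```

```text
{'fx': 297.3186396354542, 'fy': 297.3186396354542, 'cx': 249.99640180742523, 'cy': 190.8837459808099, 'cam_to_world': array([[ 6.17004424e-01,  7.54075014e-01,  2.25114226e-01,
         3.99920449e+02],
       [ 7.86958971e-01, -5.90836628e-01, -1.77785425e-01,
        -1.33629745e+02],
       [-1.05781687e-03,  2.86850053e-01, -9.57974910e-01,
         3.83087005e+02],
       [ 0.00000000e+00,  0.00000000e+00,  0.00000000e+00,
         1.00000000e+00]])}
```

View pics/w1.png

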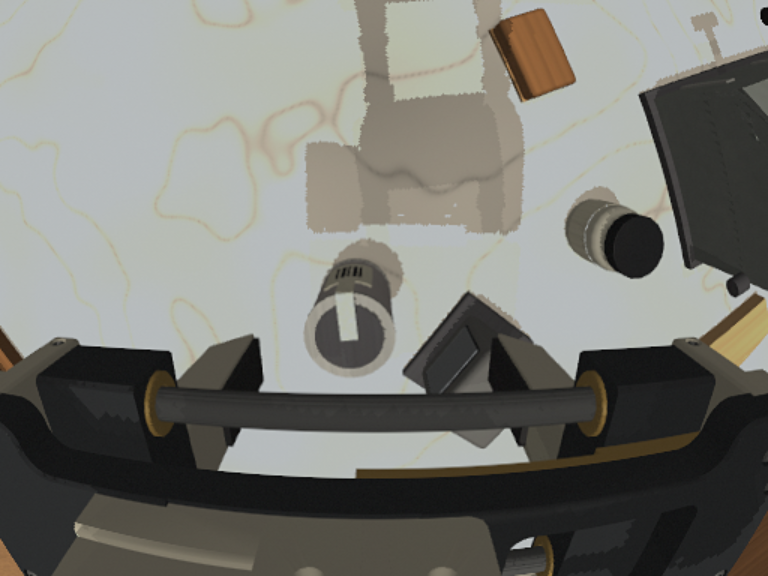

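```bash
cat >> h.py <<'E'
def wray(c,px,z):
    M=c["cam_to_world"];u=np.array([px[0]-c["cx"],px[1]-c["cy"]])/c["fx"];t=np.hypot(*u)
    d=M[:3,:3]@np.r_[u/t*np.sin(t),np.cos(t)];o=M[:3,3];return o+d*(z-o[2])/d[2]
E
python3 - <<'E'
from h import *
import pickle
np.set_printoptions(precision=1,suppress=True)
c=pickle.load(open("w1.pkl","rb"));W=lambda x,y,z:wray(c,(x/1.5,y/1.5),z)
print("tin",W(349,333,100));a,b=W(349,336,100),W(344,294,100);print(np.degrees(np.arctan2(*(b-a)[1::-1])))
# window corners
for z in(75,80,85):print(z,W(470,323,z),W(424,372,z))
for z in(25,30,35):print(z,W(479,346,z),W(437,394,z))
for z in (0,5): print("plate",z,W(470,293,z),W(404,371,z))
E
python3 - <<'E'
import cv2
a=cv2.imread("pics/w1.png")
cv2.imwrite("pics/w1c.png",cv2.resize(a[230:450,290:550],None,fx=2.7,fy=2.7,interpolation=cv2.INTER_CUBIC))
E
```

```text
tin [ 481.8 -220.9  100. ]
147.09691383554323
75 [ 539.1 -152.3   75. ] [ 550.6 -203.7   75. ]
80 [ 536.8 -152.    80. ] [ 548.2 -202.6   80. ]
85 [ 534.6 -151.7   85. ] [ 545.8 -201.5   85. ]
25 [ 585.4 -161.2   25. ] [ 601.8 -219.2   25. ]
30 [ 582.8 -160.8   30. ] [ 599. -218.   30.]
35 [ 580.2 -160.4   35. ] [ 596.2 -216.8   35. ]
plate 0 [ 548.5 -140.3    0. ] [ 574.3 -235.3    0. ]
plate 5 [ 546.6 -140.2    5. ] [ 572. -234.    5.]
```

View pics/w1c.png

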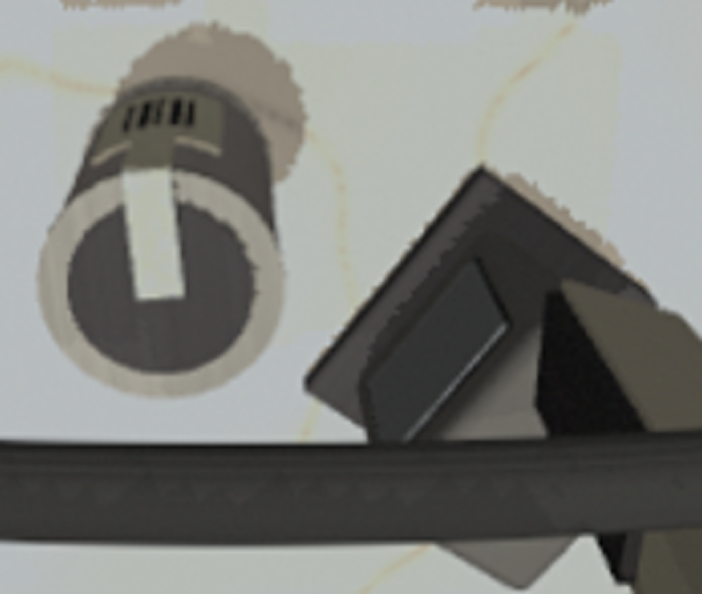

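Run:
```python
from h import *
import pickle
np.set_printoptions(precision=1,suppress=True)
c=pickle.load(open("w1.pkl","rb"));W=lambda x,y,z:wray(c,((290+x/2.7)/1.5,(230+y/2.7)/1.5),z)
t=W(162,284,100);w=W(437,351,55);print("tin",t,"win",w,np.degrees(np.arctan2(*(w-t)[1::-1])))
for z in(30,35,40):print(z,W(475,258,z),W(360,385,z))
for z in(70,75,80):print(z,W(510,322,z),W(405,440,z))
a,b=W(160,297,100),W(148,170,100);print(np.degrees(np.arctan2(*(b-a)[1::-1])))
```

```text
tin [ 483.5 -221.4  100. ] win [ 566.  -183.8   55. ] 24.515005895964634
30 [ 559.1 -159.2   30. ] [ 572.8 -214.8   30. ]
35 [ 556.9 -158.8   35. ] [ 570.3 -213.6   35. ]
40 [ 554.6 -158.5   40. ] [ 567.9 -212.5   40. ]
70 [ 564.4 -159.3   70. ] [ 577.2 -206.    70. ]
75 [ 561.8 -158.9   75. ] [ 574.4 -204.8   75. ]
80 [ 559.2 -158.5   80. ] [ 571.5 -203.6   80. ]
145.79017167217546
```

```bash
python3 -m inch '[2.2,-4.0,0,0,0,0,1, 2.2,-4,-4,0,0,0,1, 2.2,-4,-8,0,0,0,1, 2.2,-4,-12,0,0,0,1, 2.2,-4,-15,0,0,0,1]'
python3 -m inch '[0,0,-1.5,0,0,0,1, 0,0,-2,0,0,0,1, 0,0,-2,0,0,0,0.5, 0,0,-2,0,0,0,0.2, 0,0,-2,0,0,0,0]'
```

```text
time: 2.15
tool_pos: [484.5, -227.2, 72.6]
tcp_rot: [-3.138, 0.001, 2.474]
contact_force: [0.3, -0.5, 0.4]
grip_width: 92.1
time: 2.65
tool_pos: [485.3, -227.6, 53.8]
tcp_rot: [-3.138, 0.003, 2.474]
contact_force: [0.2, 0.6, 0.2]
grip_width: 72.3
```

```bash
python3 -m inch '[-0.2,0.6,0,0,0,0,0.5, -0.2,0.6,0,0,0,0,0.5, -0.2,0.6,0,0,0,0,-1, -0.2,0.6,0,0,0,0,-1, -0.2,0.6,0,0,0,0,-1]'
python3 -m inch '[0,0,0,0,0,0,-1, 0,0,0,0,0,0,-1, 0,0,0,0,0,0,-1, 0,0,0,0,0,0,-1, 0,0,0,0,0,0,-1]'
```

```text
time: 3.15
tool_pos: [483.4, -221.6, 54.2]
tcp_rot: [-3.138, 0.004, 2.474]
contact_force: [-0.8, 1.7, 3.1]
grip_width: 61.7
time: 3.65
tool_pos: [483.4, -221.6, 54.2]
tcp_rot: [-3.138, 0.004, 2.474]
contact_force: [-0.5, 0.6, 2.7]
grip_width: 61.8
```

Gripped. Turn −123° in steps.

```bash
python3 -m inch '[0,0,0,0,0,-7,-1, 0,0,0,0,0,-14,-1, 0,0,0,0,0,-21,-1, 0,0,0,0,0,-28,-1, 0,0,0,0,0,-35,-1]'
python3 -m inch '[0,0,0,0,0,-7,-1, 0,0,0,0,0,-14,-1, 0,0,0,0,0,-21,-1, 0,0,0,0,0,-28,-1, 0,0,0,0,0,-35,-1]'
python3 -m inch '[0,0,0,0,0,-7,-1, 0,0,0,0,0,-14,-1, 0,0,0,0,0,-21,-1, 0,0,0,0,0,-28,-1, 0,0,0,0,0,-35,-1]'
```

```text
time: 4.15
tool_pos: [483.5, -221.4, 54.2]
tcp_rot: [-3.139, 0.004, 1.858]
contact_force: [0.5, 1.5, 2.3]
grip_width: 62.0
time: 4.65
tool_pos: [483.9, -221.4, 54.2]
tcp_rot: [-3.14, 0.004, 1.242]
contact_force: [1.1, 0.5, 1.6]
grip_width: 61.8
time: 5.15
tool_pos: [484.4, -221.7, 54.1]
tcp_rot: [-3.141, 0.003, 0.626]
contact_force: [1.0, 0.3, 0.3]
grip_width: 61.6
```

```bash
python3 -m inch '[0,0,0,0,0,-6,-1, 0,0,0,0,0,-12,-1, 0,0,0,0,0,-17,-1, 0,0,0,0,0,-17,-1, 0,0,0,0,0,-17,-1]'
python3 -m inch '[0,0,0,0,0,0,-0.3, 0,0,0,0,0,0,0, 0,0,0,0,0,0,0.3, 0,0,0,0,0,0,0.6, 0,0,0,0,0,0,0.9]'
python3 -m inch '[0,0,0,0,0,0,0.9, 0,0,0,0,0,0,0.9, 0,0,5,0,0,0,0.9, 0,0,10,0,0,0,0.9, 0,0,15,0,0,0,0.9]'
python3 - <<'E'
from h import *
import cv2,pickle
print(bot.get_obs()["tool_pos"])
im=bot.capture("top");cv2.imwrite("pics/top2.png",cv2.resize(cv2.cvtColor(im,cv2.COLOR_RGB2BGR)[165:285,310:410],None,fx=5,fy=5,interpolation=cv2.INTER_CUBIC))
c=bot.calibration("wrist");im=bot.capture("wrist");pickle.dump(c,open("w2.pkl","wb"))
cv2.imwrite("pics/w2.png",cv2.resize(cv2.cvtColor(im,cv2.COLOR_RGB2BGR),None,fx=1.5,fy=1.5))
E
```

```text
time: 5.65
tool_pos: [484.5, -222.0, 54.1]
tcp_rot: [-3.141, 0.003, 0.332]
contact_force: [-0.6, -1.1, 0.4]
grip_width: 61.9
time: 6.15
tool_pos: [484.3, -221.8, 53.9]
tcp_rot: [-3.141, 0.004, 0.332]
contact_force: [0.6, -0.2, 0.3]
grip_width: 73.8
time: 6.65
tool_pos: [483.8, -221.5, 205.5]
tcp_rot: [-3.14, 0.004, 0.332]
contact_force: [0.9, -0.7, -0.3]
grip_width: 87.3
[ 483.84179734 -221.54327285  205.45762438]
```

View pics/w2.png

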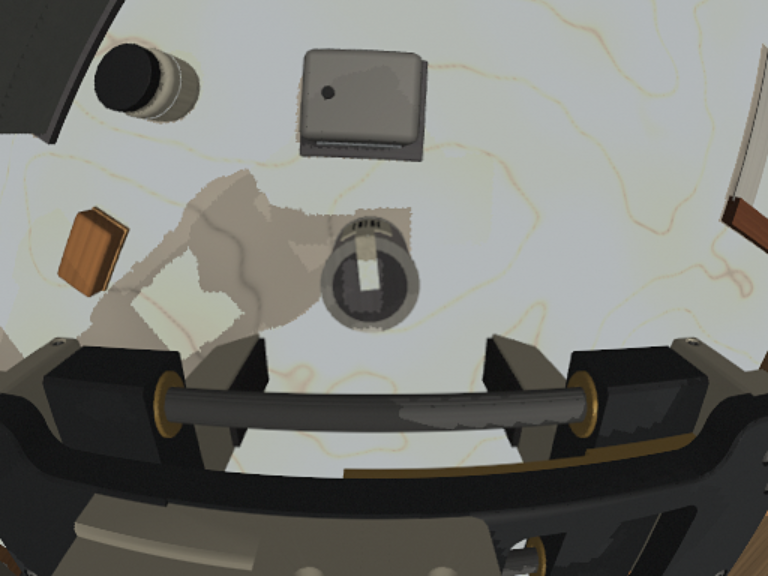

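Run:
```python
from h import *
import pickle
np.set_printoptions(precision=1,suppress=True)
c=pickle.load(open("w2.pkl","rb"));W=lambda x,y,z:wray(c,(x/1.5,y/1.5),z)
t=W(370,284,100);print("tin",t)
a,b=W(369,290,100),W(364,237,100);s=np.degrees(np.arctan2(*(b-a)[1::-1]))
w=W(361,146,75);l,r=W(303,138,90),W(420,142,90);print(l,r,"win",w,"strip",s)
for w in(w,np.array([566,-184,0])):
  d=w-t;u=np.radians(s);print(d[0]*np.cos(u)+d[1]*np.sin(u),-d[0]*np.sin(u)+d[1]*np.cos(u))
```

```text
tin [ 485.1 -222.5  100. ]
[ 558.9 -152.8   90. ] [ 579.9 -223.    90. ] win [ 565.5 -188.7   75. ] strip 24.008865583039274
87.21108367321767 -1.7918321318705637
89.57563377497854 2.27844801691014
```

```bash
python3 -m inch '[0,2.2,1,0,0,7,1, 0,4.4,2,0,0,14,1, 0,6.6,2,0,0,21,1, 0,8.8,2,0,0,28,1, 0,11,2,0,0,35,1]'
python3 -m inch '[-0.2,2.2,0,0,0,7.5,1, -0.4,4.4,0,0,0,15,1, -0.6,6.6,0,0,0,22.5,1, -0.8,8.8,0,0,0,30,1, -1,11,0,0,0,37.5,1]'
python3 -m inch '[-0.2,2.2,0,0,0,7.5,1, -0.4,4.4,0,0,0,15,1, -0.6,6.6,0,0,0,22.5,1, -0.8,8.8,0,0,0,30,1, -1,11,0,0,0,37.5,1]'
python3 -m inch '[0.2,2.2,0,0,0,7.5,1, 0.4,4.4,0,0,0,15,1, 0.6,6.6,0,0,0,22.5,1, 0.8,8.8,0,0,0,30,1, 1,11,0,0,0,37.5,1]'
python3 - <<'E'
from h import *
import cv2,pickle
print(bot.get_obs()["tool_pos"])
c=bot.calibration("wrist");im=bot.capture("wrist");pickle.dump(c,open("w3.pkl","wb"))
cv2.imwrite("pics/w3.png",cv2.resize(cv2.cvtColor(im,cv2.COLOR_RGB2BGR),None,fx=1.5,fy=1.5))
E
```

```text
time: 7.25
tool_pos: [487.0, -112.7, 230.6]
tcp_rot: [3.132, -0.005, 0.948]
contact_force: [-0.5, 0.4, 0.4]
grip_width: 91.7
time: 7.75
tool_pos: [476.6, -1.8, 230.2]
tcp_rot: [3.133, -0.005, 1.608]
contact_force: [0.7, -0.4, 0.3]
grip_width: 91.7
time: 8.25
tool_pos: [466.2, 109.1, 229.7]
tcp_rot: [3.133, -0.005, 2.268]
contact_force: [0.2, -0.7, 0.8]
grip_width: 91.4
time: 8.75
tool_pos: [476.0, 220.0, 229.1]
tcp_rot: [3.134, -0.006, 2.928]
contact_force: [0.9, -0.0, -0.2]
grip_width: 91.9
[476.00042108 220.01941484 229.12941027]
```

View pics/w3.png

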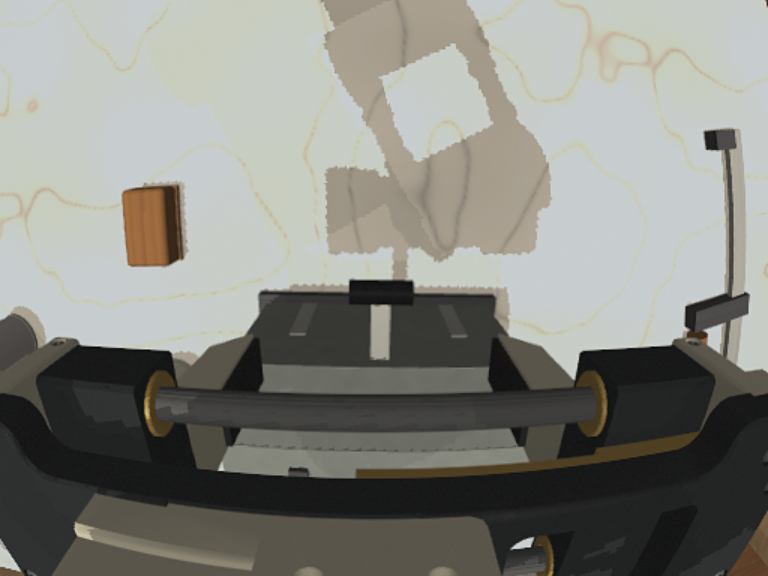

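Run:
```python
from h import *
import pickle
np.set_printoptions(precision=1,suppress=True)
c=pickle.load(open("w3.pkl","rb"));W=lambda x,y,z:wray(c,(x/1.5,y/1.5),z)
print(W(381,292,120));a,b=W(349,292.5,120),W(414,292,120);print(a,b,np.hypot(*(b-a)[:2]),np.degrees(np.arctan2(*(b-a)[1::-1])))
a,b=W(259,294,90),W(495,298,90);print(a,b,np.degrees(np.arctan2(*(b-a)[1::-1])))
print(np.degrees(bot.get_obs()["tcp_rot"]))
```

```text
[482.2 223.1 120. ]
[478.2 203.4 120. ] [486.7 243.3 120. ] 40.804710562786106 78.06189684917004
[474.3 136.7  90. ] [513.5 300.9  90. ] 76.58118358727056
[179.4  -0.3 168.2]
```

```bash
python3 -m inch '[0.5,0.3,-2,0,0,-1,1, 0.5,0.3,-4,0,0,-1,1, 0.5,0.3,-6,0,0,-1,1, 0.5,0.3,-7,0,0,-1,1, 0.5,0.3,-7,0,0,-1,1]'
```

```text
time: 9.3
tool_pos: [480.3, 225.2, 157.6]
tcp_rot: [3.133, -0.009, 2.917]
contact_force: [0.0, -0.4, 0.2]
grip_width: 92.0
```

```bash
python3 -m inch '[0.1,-0.2,-2,0,0.5,0,1, 0.1,-0.2,-4,0,0.5,0,1, 0.1,-0.2,-5.6,0,0.5,0,1, 0.1,-0.2,-5.6,0,0.5,0,1, 0.1,-0.2,-5.6,0,0.5,0,1]'
python3 - <<'E'
from h import *
import cv2
im=bot.capture("wrist");cv2.imwrite("pics/w4.png",cv2.resize(cv2.cvtColor(im,cv2.COLOR_RGB2BGR),None,fx=1.5,fy=1.5))
im=bot.capture("side");cv2.imwrite("pics/s4.png",cv2.resize(cv2.cvtColor(im,cv2.COLOR_RGB2BGR)[140:360,150:370],None,fx=2.7,fy=2.7,interpolation=cv2.INTER_CUBIC))
E
```

```text
time: 9.8
tool_pos: [481.9, 223.2, 102.6]
tcp_rot: [3.135, -0.016, 2.917]
contact_force: [-0.2, 0.8, 0.5]
grip_width: 91.8
```

View pics/w4.png

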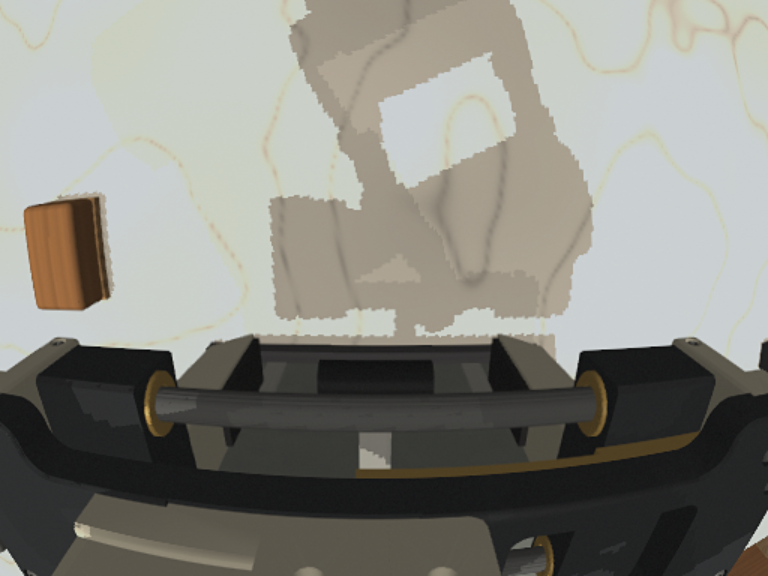

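View pics/s4.png

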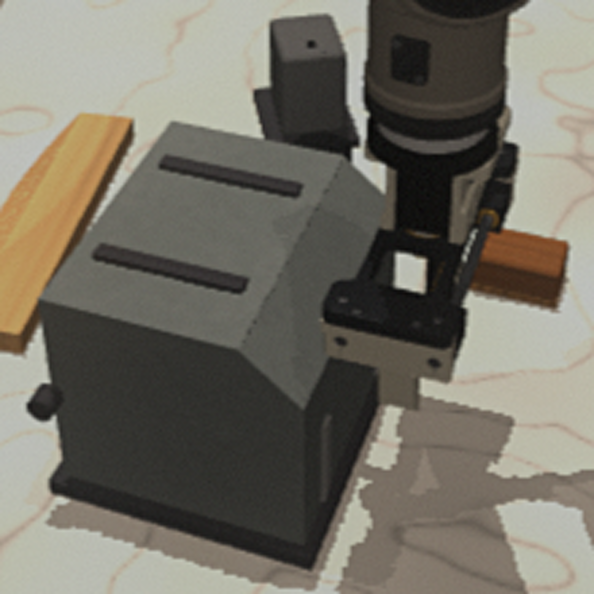

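```bash
python3 -m inch '[0,0,0,0,0,0,0.3, 0,0,0,0,0,0,-0.1, 0,0,0,0,0,0,-0.5, 0,0,0,0,0,0,-1, 0,0,0,0,0,0,-1]'
python3 -m inch '[0,0,0,0,0,0,-1, 0,0,0,0,0,0,-1, 0,0,0,0,0,0,-1, 0,0,0,0,0,0,-1, 0,0,0,0,0,0,-1]'
python3 - <<'E'
import numpy as np
d=np.array([np.cos(np.radians(-12.8)),np.sin(np.radians(-12.8))])
e0=np.arctan2(30,215)
for q in [.1,.2,.3,.4,.5,.6,.7,.77,.8,.9,.95,1.0,1.02,1.05]:
    h=215-217*np.cos(e0+q);v=217*np.sin(e0+q)-30
    print(q,(h*d/10).round(1),round(v/10,1))
E
```

```text
time: 10.4
tool_pos: [482.2, 223.4, 103.1]
tcp_rot: [3.134, -0.015, 2.917]
contact_force: [-0.5, 0.1, 0.3]
grip_width: 56.6
time: 10.9
tool_pos: [482.1, 223.2, 103.0]
tcp_rot: [3.134, -0.015, 2.917]
contact_force: [0.4, -1.4, 0.7]
grip_width: 39.7
0.1 [ 0.4 -0.1] 2.1
0.2 [ 1.  -0.2] 4.2
0.3 [ 1.8 -0.4] 6.2
0.4 [ 2.8 -0.6] 8.1
0.5 [ 4.  -0.9] 9.9
0.6 [ 5.3 -1.2] 11.6
0.7 [ 6.8 -1.5] 13.1
0.77 [ 8.  -1.8] 14.1
0.8 [ 8.5 -1.9] 14.5
0.9 [10.2 -2.3] 15.7
0.95 [11.2 -2.5] 16.2
1.0 [12.1 -2.7] 16.7
1.02 [12.5 -2.8] 16.9
1.05 [13.1 -3. ] 17.1
```

```bash
python3 -m inch '[0.3,-0.1,1.7,0,0,0,-1, 0.8,-0.2,3.4,0,0,0,-1, 1.3,-0.3,5.0,0,0,0,-1, 2.0,-0.5,6.6,0,0,0,-1, 2.8,-0.6,8.1,0,0,0,-1]'
python3 - <<'E'
from h import *
import cv2
print(bot.get_obs()["tool_pos"],bot.get_obs()["contact_force"])
im=bot.capture("side");cv2.imwrite("pics/s5.png",cv2.resize(cv2.cvtColor(im,cv2.COLOR_RGB2BGR)[100:340,150:370],None,fx=2.4,fy=2.4,interpolation=cv2.INTER_CUBIC))
E
```

```text
time: 11.4
tool_pos: [509.7, 216.7, 184.0]
tcp_rot: [3.136, -0.017, 2.917]
contact_force: [1.6, -4.8, -6.7]
grip_width: 39.5
[509.67877687 216.6624634  183.9587798 ] [ 1.63379003 -4.82144649 -6.6933195 ]
```

View pics/s5.png

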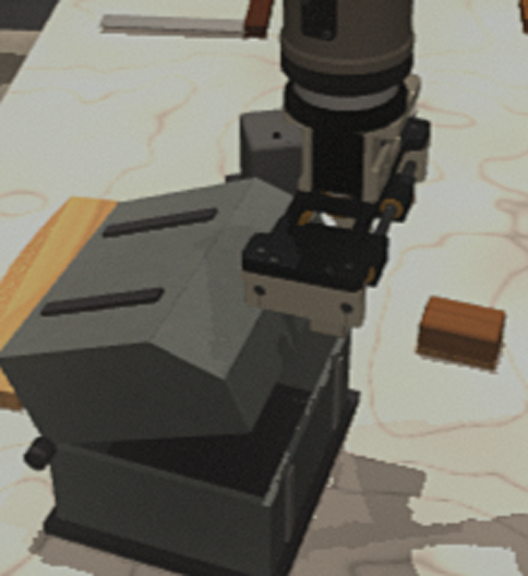

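```bash
python3 -m inch '[1.0,-0.2,1.4,0,0,0,-1, 2.0,-0.5,2.8,0,0,0,-1, 3.1,-0.7,4.1,0,0,0,-1, 4.4,-1.0,5.3,0,0,0,-1, 5.7,-1.3,6.4,0,0,0,-1]'
```

```text
time: 11.95
tool_pos: [568.4, 202.8, 249.9]
tcp_rot: [3.137, -0.015, 2.917]
contact_force: [3.6, -2.1, -7.5]
grip_width: 39.4
```

```bash
python3 -m inch '[0.8,-0.2,0.6,0,0,0,-1, 1.7,-0.4,1.1,0,0,0,-1, 2.7,-0.6,1.6,0,0,0,-1, 3.7,-0.8,2.1,0,0,0,-1, 4.5,-0.9,2.4,0,0,0,-1]'
python3 -m inch '[0,0,0,0,0,0,-1, 0,0,0,0,0,0,-1, 0,0,0,0,0,0,-1, 0,0,0,0,0,0,-1, 0,0,0,0,0,0,-1]'
python3 - <<'E'
from h import *
import cv2
im=bot.capture("side");cv2.imwrite("pics/s6f.png",cv2.cvtColor(im,cv2.COLOR_RGB2BGR));cv2.imwrite("pics/s6.png",cv2.resize(cv2.cvtColor(im,cv2.COLOR_RGB2BGR)[60:320,130:370],None,fx=2.3,fy=2.3,interpolation=cv2.INTER_CUBIC))
E
```

```text
time: 12.45
tool_pos: [613.1, 192.3, 274.7]
tcp_rot: [3.139, -0.016, 2.916]
contact_force: [-5.7, -9.3, 6.1]
grip_width: 39.4
time: 12.95
tool_pos: [612.8, 192.3, 274.6]
tcp_rot: [3.14, -0.017, 2.916]
contact_force: [-1.7, -2.0, 1.8]
grip_width: 39.8
```

View pics/s6.png

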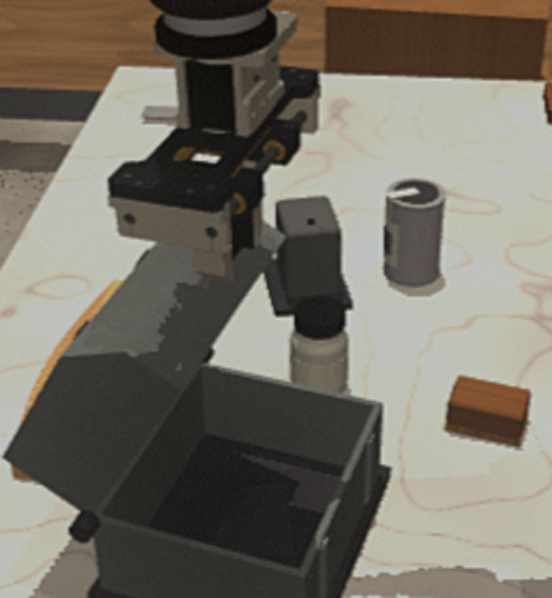

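Run:
```python
from h import *
a=np.radians(-12.8);d=np.array([np.cos(a),np.sin(a),0]);l=np.array([-d[1],d[0],0])
H=np.array([482,223.2,120])+215*d-np.array([0,0,30])
P=lambda p:((proj("side",p)-[130,60])*2.3).round()
for q in(.9,.95,1.0,1.05,1.1):
    f=lambda r,e:H-d*r*np.cos(e+q)+l*100+np.array([0,0,r*np.sin(e+q)])
    print(q,P(H+l*100),"front bottom",P(f(170,0)),"back top",P(f(80,np.pi/2)),P(f(np.hypot(128,80),np.arctan2(80,128))))
```

```text
0.9 [ 91. 518.] front bottom [213. 413.] back top [  8. 450.] [ 89. 365.]
0.95 [ 91. 518.] front bottom [203. 405.] back top [  5. 453.] [ 79. 362.]
1.0 [ 91. 518.] front bottom [193. 397.] back top [  3. 455.] [ 69. 360.]
1.05 [ 91. 518.] front bottom [182. 389.] back top [  2. 458.] [ 59. 358.]
1.1 [ 91. 518.] front bottom [171. 382.] back top [  0. 461.] [ 49. 356.]
```

```bash
python3 -m inch '[-1.1,0.3,-0.5,0,0,0,-1, -2.1,0.5,-1.1,0,0,0,-1, -3.2,0.7,-1.7,0,0,0,-1, -4.2,0.9,-2.4,0,0,0,-1, -5.1,1.1,-3,0,0,0,-1]'
python3 -m inch '[0,0,0,0,0,0,-1, 0,0,0,0,0,0,-1, 0,0,0,0,0,0,-1, 0,0,0,0,0,0,-1, 0,0,0,0,0,0,-1]'
python3 - <<'E'
from h import *
import cv2
im=bot.capture("side");cv2.imwrite("pics/s7.png",cv2.resize(cv2.cvtColor(im,cv2.COLOR_RGB2BGR)[60:320,130:370],None,fx=2.3,fy=2.3,interpolation=cv2.INTER_CUBIC))
im=bot.capture("top");cv2.imwrite("pics/t7.png",cv2.cvtColor(im,cv2.COLOR_RGB2BGR))
o=bot.get_obs();p=o["tool_pos"]-[482.1,223.2,103.0];h=215-np.hypot(*p[:2]);v=30+p[2];print(o["tool_pos"],o["grip_width"],np.hypot(h,v),np.arctan2(v,h)-np.arctan2(30,215))
a=np.radians(-12.8);d=np.array([np.cos(a),np.sin(a),0]);l=np.array([-d[1],d[0],0])
H=np.array([482,223.2,120])+215*d-np.array([0,0,30])
for q in(.65,.7,.75,.8,.85):
    f=lambda r,e:H-d*r*np.cos(e+q)+l*100+np.array([0,0,r*np.sin(e+q)])
    print(q,((proj("side",f(170,0))-[130,60])*2.3).round())
E
```

```text
time: 13.5
tool_pos: [562.1, 204.2, 244.5]
tcp_rot: [3.138, -0.014, 2.916]
contact_force: [4.5, 3.0, -3.9]
grip_width: 39.7
time: 14.0
tool_pos: [562.4, 204.2, 244.7]
tcp_rot: [3.137, -0.014, 2.916]
contact_force: [-0.9, -1.2, 1.1]
grip_width: 39.5
[562.26603522 204.20169218 244.62064528] 39.84110504370159 216.88705977580733 0.774276791075148
0.65 [257. 457.]
0.7 [249. 448.]
0.75 [241. 439.]
0.8 [232. 430.]
0.85 [223. 421.]
```

View pics/s7.png

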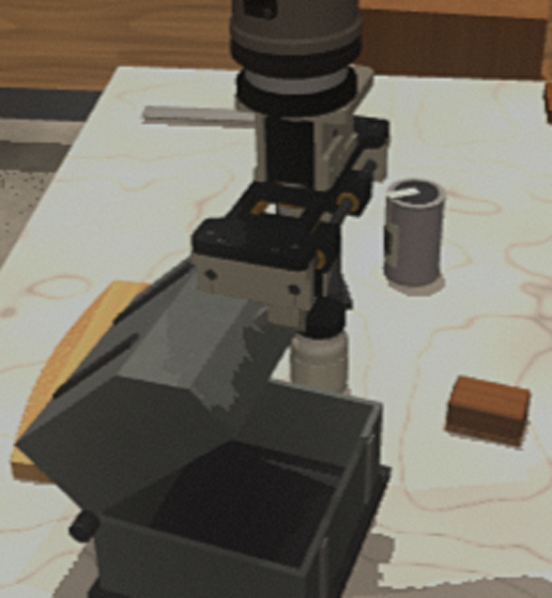

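View pics/t7.png

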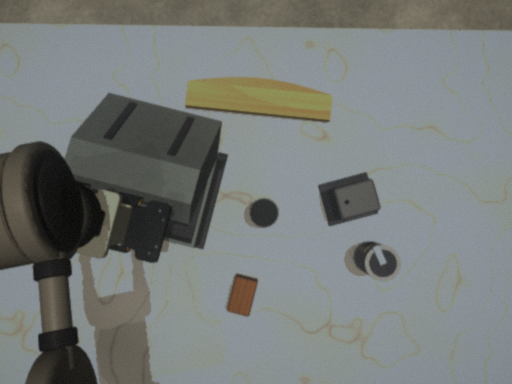

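Run:
```python
from plant import bot
print(bot.close_job())
```

```text
the job is handed in; nothing more can be done
None
```

The job is handed in after 14.1 s of robot time, and my last checks were all inside the limits; the hand-in itself gives no verdict.

- **Tin:** I turned it about -123° where it stood and let go. In the wrist picture afterwards its label faced the scanner, with the window about 2 mm off its facing line (limit 25 mm). The tin had moved about 2 mm.
- **Hatch raise:** I lifted it to about 1.05 rad, from the tool position and matched in the side picture. The push on the tool reversed there, as it should past the balance point.
- **Hatch hold:** I brought it back and held it still in a 40 mm pinch at about 0.77 rad, roughly 10° below balance.
- **Bystanders:** the final top and side pictures show the sanding block, glue jar and rail where they started.

**Small disagreements:** the top and side cameras differed by up to about 10 mm in y on the tin and scanner. The wrist camera gave a tin position between theirs, and I used that for the grasps. The first move over the tin overshot by about 6 mm in y, and I corrected it before gripping.

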